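Load the tip box into its dock and bolt it in

TASK

Load the pipette-tip box into the dock: push it along the worktop, never lifting or tipping it, between the two guide rails until it is fully home and square against the end stop, without letting it touch either rail, because a scrape jolts the tips out of their seats. Then push the knob of the slide bolt all the way in, so that the bolt locks the box from behind. Only push with the fingers, grasp nothing, and leave the other things on the worktop undisturbed.

Things in the scene. Friction and masses are not known exactly. Their poses are not given: they have to be found in the camera images.
- tip_box: closed pipette-tip box, blue with a hinged clear lid, loose in front of the dock's mouth, about 0.26 kg. Origin at its underside; x points the way it shall travel, y across, z up. Flat upright walls at x = -38 mm (the face to push) and x = +43 mm (hinge face, meets the end stop), y = -59 and +59 mm; 80 mm high (lower part to 45 mm, lid above with the same walls)
- dock: U-shaped dock of plain aluminium bar fixed to the worktop, on which the box slides. Origin on the worktop, on the lane's centre line; x points into the lane, y to its left. Lane 134 mm wide (y = -67 to +67), mouth at x = -86 mm; the end stop, 38 mm high, has its face at x = +85 mm. Box fully home: its origin at dock x = +42 mm, y = 0, axes parallel to the dock's
- rail_left: left guide rail, part of the dock: aluminium bar 12 mm wide, 22 mm high, inner face at dock y = +67 mm from dock x = -62 mm to the stop; its outer 24 mm, to x = -86 mm, flare outwards by 20 degrees. Same origin and axes as the dock. The box must not touch it. (A centrifuge 0.3 m high stands on the worktop to the left of the box's start; keep a wide gripper clear of it)
- rail_right: right guide rail, mirror image of the left (inner face at dock y = -67 mm), with the bolt's dark guide block on it at dock x = -21 to +7 mm, y = -71 to -97 mm, 48 mm high; block included, the box must not touch it. Same origin and axes as the dock
- bolt (a joint): slide bolt, a 10 mm steel rod with a round black knob outside the right rail, 33 mm above the worktop, sliding along dock +y at dock x = -7 mm. 0 m = drawn back, 0.034 m = fully in (rod end then 26 mm inside the lane, behind the box). Friction about 1.5 N; stays where it is left; passes only when the box is home
- bolt_knob (a point): centre of the knob's outer end face; the knob is a 29 mm disc 14 mm thick, to be pushed along dock +y. With the bolt drawn back this point is at dock x = -7 mm, y = -147 mm, z = 33 mm; fully in at y = -113 mm
- pin (a joint): spring-loaded presence pin in the middle of the end stop, 8 mm thick, 25 mm above the worktop. 0 m = sticks out 6 mm from the stop's face, 0.006 m = flush, pressed in by the box. Its spring gives about 0.4 N, too weak to push the box back
- sample_cup_1: bystander: white sample cup with a red lid, 64 mm wide, 72 mm high, origin at its underside
- marker_1: bystander: black and white marker pen lying flat, 131 mm long along its y, 14 mm high
- label_roll: bystander: roll of white labels lying flat, 66 mm wide, 24 mm high
Not all that is in view belongs to the job. What is shaped like the tip_box but red is not meant.

How it is judged (in metres and radians):
On the way, in this order (a step that is already met when the one before it is completed fails the run):
1. the box is home: within 3 mm of the end stop, square, presence pin pressed in, bolt still drawn back (x of tip_box in the frame of dock above 0.039 m and value of joint pin above 0.003 m and angle between the x axis of tip_box and the x axis of dock, either way round below 0.07 rad and value of joint bolt below 0.012 m), for 0.2 s.
2. the bolt is pushed in behind the box (value of joint bolt above 0.03 m), for 0.2 s.
At the end, for the whole second after the job is handed in: The box rests flat on the worktop in the lane, at most 4 mm from the end stop and within 4 degrees of square, the presence pin is pressed in by at least 2 mm, and the bolt is pushed in to within 4 mm of its full stroke behind the box (x of tip_box in the frame of dock between 0.038 and 0.045 m and y of tip_box in the frame of dock between -0.009 and 0.009 m and angle between the x axis of tip_box and the x axis of dock, either way round below 0.07 rad and angle between tip_box's own z axis and vertical below 0.05 rad and height (world z) of tip_box below 0.004 m and value of joint pin above 0.002 m and value of joint bolt above 0.03 m and linear speed of tip_box below 0.01 m/s); the robot touches nothing.
It fails at once if the box touches the left rail (contact force between tip_box and rail_left above 0.2 N).
It fails at once if the box touches the right rail or the bolt's guide block (contact force between tip_box and rail_right above 0.2 N).
It fails at once if the box is lifted off the worktop (height (world z) of tip_box above 0.008 m).
It fails at once if the box is tipped by more than 8 degrees (angle between tip_box's own z axis and vertical above 0.14 rad).
It fails at once if a bystander is shifted by more than 15 mm (distance of any of sample_cup_1, marker_1, label_roll from where it was at the start of the episode above 0.015 m).
It also fails if it takes over 64 s, if anything falls off the work surface, if the arm or the gripper's body presses on something with over 40 N, if the wrist force passes 120 N, or if a joint passes its speed limit or range.

ROBOT

A 6-joint arm with a two-finger parallel gripper is mounted at the origin on a cart in front of the work surface, level with it; the furniture and walls round the work are solid. World frame = base frame: x ahead of the robot, y to its left, z up, the work surface at z = 0. Lengths are in m, angles in degrees, forces in N, time in s.
With the tool pointing down it reaches from about 0.3 to 0.75 m from the base axis. Payload 8.5 kg.
Tool frame: the origin (TCP) lies midway between the tips of the shut fingers; the grasp point (between the pads) lies 19 mm behind it (env.tcp_to_grasp is the z of the grasp point in the tool frame, in m); z points along the fingers, y is the line along which they close (so a half turn about z gives the same grasp; the last joint's range is limited). The gripper opens to 85 mm and grips with 20 to 120 N. Pads are 22 mm wide; open, the fingers measure 114 mm over their backs; the gripper's body (76 mm by 85 mm) begins 54 mm behind the grasp point. The pads swing forward as they close: fully open they stand 13 mm farther back than shut.
Start: joints at [-76.392, 21.807, 74.336, -0, 83.858, -12.336], TCP at [0.241, -0.495, 0.231] pointing down, gripper open.
Joint ranges: [-178.18, 178.18], [-50.72, 133.34], [12.68, 142.11], [-81.47, 261.47], [9.98, 163.14], [-165.26, 165.26]. Speed limits (degrees/s): [136.94, 136.94, 180, 180, 180, 180].

INTERFACE

Orientations are given as a 3x3 rotation matrix whose columns are the frame's x, y, z axes.
In Python, from rig import env, imaging, job, models gives the robot as it stands. The module is installed in compiled form; this text tells all that it offers.
- The arm moves only by the tool jog_arm, never from a script. Its argument "plan" is text: rows parted by semicolons, each of 7 numbers parted by spaces: the turn, a rotation vector about the tool's x, y, z in degrees, then the shift along the tool's x, y, z in cm, then the closure in counts, from 0 (fully open) to 255 (shut). In form: rx ry rz x y z claw; .... A call has 1 to 10 rows; each row shifts and turns the commanded pose from where the row before left it, along the tool's axes as they then stand; what a row does not reach is not made up. A row lasts 1/12 s, in which the tool goes at most 41.7 mm and 7.16 degrees, less where a joint would pass 70% of its speed; a pose out of reach is approached as far as the arm can. A call with a gripper value outside its range is refused whole. The fingers move at their own pace and stop on an object; "grip_force" is the grip in N (left out, the last holds). Time passes only in rows, so rows that do not move let the fingers close. It gives the time, the measured TCP pose, the force, the opening and the grip force at its end, in the units of the state.
- env.observe(): the state, without advancing time (a new reading comes with each control period).
- imaging.get_image(name): name is "side" or "top"; returns a dict with "pixels" (384x512x3 uint8, red, green, blue), "depth" (384x512 float32, m along the optical axis (not along the pixel's ray), 0 where there is no reading), "fov_y" (degrees; the focal length in pixels is half the picture's height over the tangent of half this angle, whatever the lens; pixels are square), "cx", "cy" (the principal point, pixels), "distortion" ([k1, k2, p1, p2, k3] as OpenCV has them; the pictures are not rectified), "world_from_camera" (4x4, takes a point from camera to world coordinates). Camera axes: x right, y down, z forward; pixel columns grow to the right and rows downward; lengths in m; the calibration is good to about 2 mm. A picture is of the moment at which its call begins.
- job.close_job(): hands the job in; it is judged then, once.
Trained networks look in the newest picture that a camera, given by its name, has taken for a name from the list of things; names that differ only in an ending like _2 or _b are one class to them, and where a whole thing is asked for, a point or a joint stands for the part that bears it (a point fixed in the world has none). Each returns a list of dicts, best first, with "confidence" (0 to 1); they miss things now and then, are a little off and sometimes report something else, mostly with a low value. They report only what shows in the picture. A call takes as long as a camera call. They do not tell look-alikes from the thing itself.
- models.outline_of(camera, query): "region" (384x512 bool, what is visible of it) and "bbox" ([centre column, centre row, width, height] in pixels, round what is visible of it).
- models.tip_of(camera, query): "at" ([column, row] in pixels: a listed point, or the origin of a listed thing).
The state is a dict: "time_s": time; "q": joint angles; "qvel": joint speeds; "joint_efforts": joint torques, N m; "position": TCP position; "tool_rot": TCP orientation; "ft_force": force on the tool from outside, world axes, zero at the start; "wrist_torque": the same for the moment, N m; "grip_width": finger opening in m; "gripper_force": force on a finger pad.
Only numpy, scipy, OpenCV 4.12 (cv2) and the standard library are available. Lean on these libraries where they do the work, as an engineer would, in place of code of your own. Each camera call takes 0.05 s, during which the arm holds its last target. There are 200 camera calls.

## Working session

There is one attempt and no reset: what is moved stays moved. The work goes in short steps, Python scripts to look and compute and a tool call to move; the robot and the scene stay as the last step left them, time stands still between calls to the robot, and variables do not carry over. Pictures are saved under pics/ and viewed, at most 10 in all, crops included, and the job is handed in when it is done.

Besides the shell and the picture viewer there is one more tool, called after "Emit:" in YAML: its name, and indented under it one key for each argument. jog_arm: Moves the arm, as the interface text tells. Its arguments: {"type":"object","properties":{"plan":{"type":"string"},"grip_force":{"type":"number"}},"required":["plan"]}

```bash
mkdir -p pics; cat > h.py <<'E'
import numpy as np, cv2
from rig import env, imaging, job, models
def K(im):
    f=192/np.tan(np.radians(im['fov_y'])/2); return np.array([[f,0,im['cx']],[0,f,im['cy']],[0,0,1]])
def cloud(im):
    h,w=im['depth'].shape
    uv=np.stack(np.meshgrid(np.arange(w),np.arange(h)),-1).reshape(-1,1,2).astype(np.float64)
    n=cv2.undistortPoints(uv,K(im),np.array(im['distortion'],float)).reshape(h,w,2)
    d=im['depth'][...,None]; P=np.concatenate([n*d,d],-1); T=np.array(im['world_from_camera'])
    P=P@T[:3,:3].T+T[:3,3]; P[im['depth']==0]=np.nan; return P
def save(im,name,box=None,s=1):
    p=im['pixels'][...,::-1]
    if box: p=p[box[1]:box[3],box[0]:box[2]]
    cv2.imwrite('pics/'+name,cv2.resize(np.ascontiguousarray(p),None,fx=s,fy=s,interpolation=cv2.INTER_CUBIC))
E
python3 - <<'E'
from h import *
np.set_printoptions(precision=3,suppress=True)
for c in ['top','side']:
    im=imaging.get_image(c); save(im,c+'0.png',None,1.5); P=cloud(im); print(c,np.array(im['world_from_camera'])[:3,3])
    for q in ['tip_box','dock','rail_left','rail_right','bolt_knob','bolt','sample_cup_1','marker_1','label_roll']:
        for r in models.outline_of(c,q)[:3]:
            m=r['region']; print(q,round(r['confidence'],2),np.round(r['bbox']),np.nanmedian(P[m],0),np.nanmax(P[m][:,2]))
        for r in models.tip_of(c,q)[:2]: print('   tip',round(r['confidence'],2),r['at'])
E
```

```text
top [ 0.278 -0.231  1.6  ]
tip_box 0.65 [238. 208.  43.  49.] [ 0.483 -0.167  0.079] 0.09006463631926032
tip_box 0.59 [321. 264.  36.  36.] [ 0.319 -0.421  0.079] 0.08942550356307066
   tip 0.82 [236.3, 210.1]
   tip 0.62 [318.6, 268.4]
rail_left 0.6 [271. 165.  46.  29.] [ 0.629 -0.26   0.02 ] 0.03198976628257921
rail_right 0.62 [296. 205.  45.  29.] [ 0.499 -0.35   0.022] 0.05408022049819827
   tip 0.67 [356.8, 230.0]
bolt_knob 0.45 [302. 216.   4.  13.] [ 0.465 -0.374  0.044] 0.04985146351187675
   tip 0.75 [167.8, 185.0]
   tip 0.43 [308.3, 219.3]
bolt 0.51 [304. 217.   9.  12.] [ 0.462 -0.374  0.042] 0.04985146351187675Traceback (most recent call last):
  File "<stdin>", line 8, in <module>
ValueError: it knows: bolt_knob, dock, label_roll, marker, rail_left, rail_right, sample_cup, tip_box
```

View pics/top0.png

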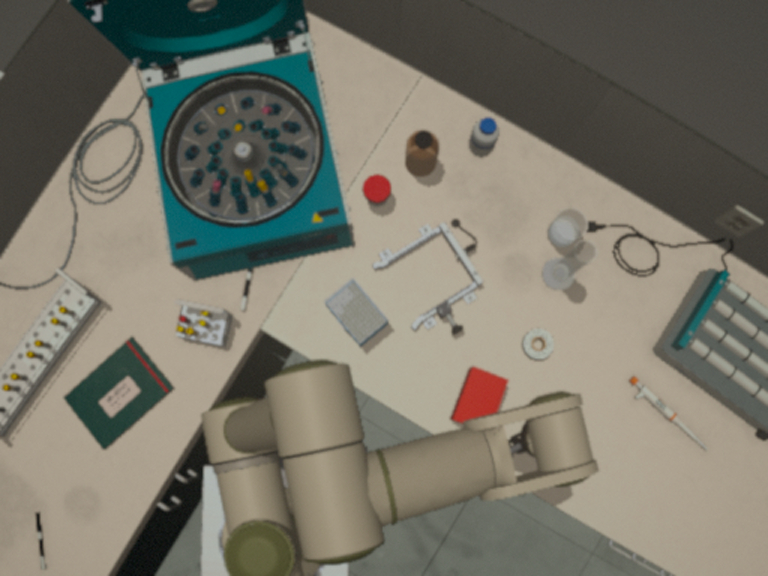

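```bash
python3 - <<'E'
from h import *
np.set_printoptions(precision=3,suppress=True)
for c in ['side']:
    im=imaging.get_image(c); save(im,c+'0.png',None,1.5); P=cloud(im); print(c,np.array(im['world_from_camera'])[:3,3])
    for q in ['tip_box','dock','rail_left','rail_right','bolt_knob','sample_cup','marker','label_roll']:
        for r in models.outline_of(c,q)[:3]:
            m=r['region']; print(q,round(r['confidence'],2),np.round(r['bbox']),np.nanmedian(P[m],0),np.nanmax(P[m][:,2]))
E
```

```text
side [0.348 0.38  0.922]
tip_box 0.72 [263. 226.  65.  65.] [ 0.482 -0.151  0.077] 0.08376353664781999
tip_box 0.67 [359. 161.  48.  61.] [ 0.315 -0.402  0.076] 0.08359349215615197
dock 0.74 [256. 173. 102.  79.] [ 0.597 -0.355  0.021] 0.05124089435516033
rail_left 0.61 [216. 182.  24.  59.] [ 0.631 -0.265  0.017] 0.025388930143533495
rail_right 0.66 [278. 171.  27.  52.] [ 0.495 -0.344  0.019] 0.05124089435516033
bolt_knob 0.58 [297. 162.  19.  11.] [ 0.458 -0.373  0.037] 0.04803407107982616
marker 0.73 [278. 170.  27.  48.] [ 0.496 -0.343  0.02 ] 0.05124089435516033
marker 0.69 [296. 162.  16.   9.] [ 0.458 -0.372  0.037] 0.04803407107982616
marker 0.59 [206. 326.  37.  20.] [0.545 0.082 0.009] 0.014911605831863906
label_roll 0.68 [325. 120.  25.  23.] [ 0.427 -0.55   0.022] 0.029534942990177004
```

View pics/side0.png

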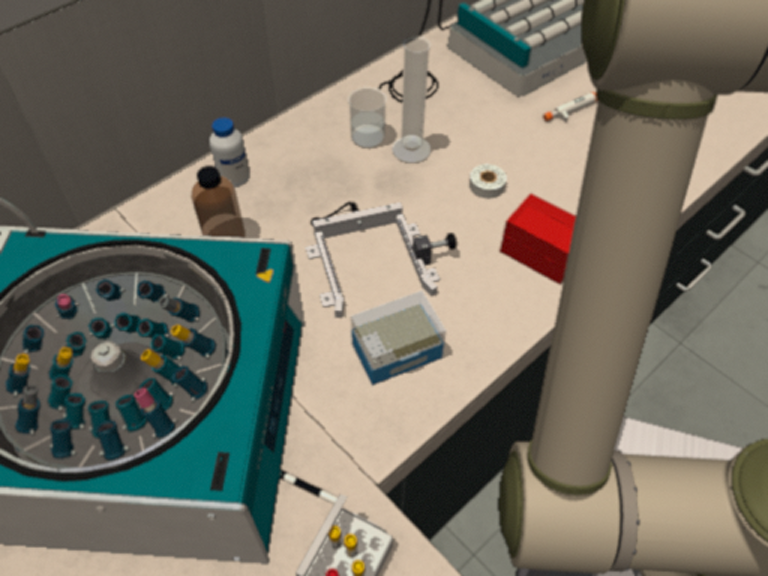

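The blue and clear box at top pixel (238,208) / side (263,226) is the tip_box. The look-alike at top (321,264) / side (359,161) is red, so it isn't meant. I'll fit poses from the depth and confirm with an enlarged crop.

```bash
cat >> h.py <<'E'
from scipy.optimize import least_squares
def fitbox(P,guess=None):
    # top face 0.072..0.09 near
    m=(P[...,2]>.074)&(P[...,2]<.088)&(abs(P[...,0]-guess[0])<.09)&(abs(P[...,1]-guess[1])<.09)
    return cv2.minAreaRect((P[m][:,:2]*1000).astype(np.float32)),m
E
python3 - <<'E'
from h import *
np.set_printoptions(precision=4,suppress=True)
print(env.observe()['tool_rot'])
for c in ['top','side']:
    im=imaging.get_image(c); P=cloud(im)
    T=np.array(im['world_from_camera']); print(c,'mm/px',1000*(T[2,3])/K(im)[0,0])
    rs=models.outline_of(c,'tip_box'); r=min(rs,key=lambda r:abs(r['bbox'][0]-(238 if c=='top' else 263)))
    g=np.nanmedian(P[r['region']],0); (rect,m)=fitbox(P,g); print('box',rect,m.sum(), 'hi z',np.nanpercentile(P[m][:,2],[10,50,90]))
    t=models.tip_of(c,'tip_box'); print([x['at'] for x in t])
    for q in ['rail_left','rail_right']:
        R=P[models.outline_of(c,q)[0]['region']]; s=R[(R[:,2]>.014)&(R[:,2]<.03)][:,:2]
        l=cv2.fitLine((s).astype(np.float32),cv2.DIST_HUBER,0,.001,.001).ravel()
        print(q,len(s),l,np.degrees(np.arctan2(l[1],l[0])))
    # centrifuge corner
    print('worktop',np.nanmedian(P[(abs(P[...,2])<.02)&(abs(P[...,0]-.55)<.05)&(abs(P[...,1]+.3)<.05)][:,2]))
    C=P[(P[...,2]>.12)&(P[...,0]>.3)&(P[...,1]>-.3)&(P[...,2]<.35)]; print('centri min y',np.nanmin(C[:,1]), C[np.nanargmin(C[:,1])],'min x',C[np.nanargmin(C[:,0])])
im=imaging.get_image('top'); save(im,'top1.png',(200,130,340,290),3.7)
im=imaging.get_image('side'); save(im,'side1.png',(195,110,395,260),4)
E
```

```text
[[ 0.8992  0.4375  0.    ]
 [ 0.4375 -0.8992 -0.    ]
 [ 0.      0.     -1.    ]]
top mm/px 3.2570416483280704
box ((488.0149230957031, -165.3131561279297), (118.9530029296875, 80.24295043945312), 40.854225158691406) 895 hi z [0.0761 0.0798 0.0842]
[[234.2, 210.3], [318.2, 266.9]]
rail_left 174 [ 0.5284 -0.849   0.6219 -0.2522] -58.101643
rail_right 164 [ 0.5618 -0.8273  0.5121 -0.3536] -55.822674
worktop 0.00017102529699664082
centri min y -0.2999274400815252 [ 0.8247 -0.2999  0.1368] min x [0.3002 0.0273 0.1312]
side mm/px 1.9928515768818547
box ((486.4902038574219, -164.86720275878906), (119.36178588867188, 83.50984191894531), 39.95458984375) 1685 hi z [0.0767 0.0788 0.0807]
[[362.8, 168.4], [263.4, 233.9]]
rail_left 241 [ 0.5288 -0.8488  0.6316 -0.2675] -58.077335
rail_right 268 [ 0.5721 -0.8202  0.4993 -0.3343] -55.10196
worktop -0.000942521829889964
centri min y -0.2999886832107844 [ 1.0681 -0.3     0.3496] min x [0.548  0.1921 0.2018]
```

View pics/top1.png

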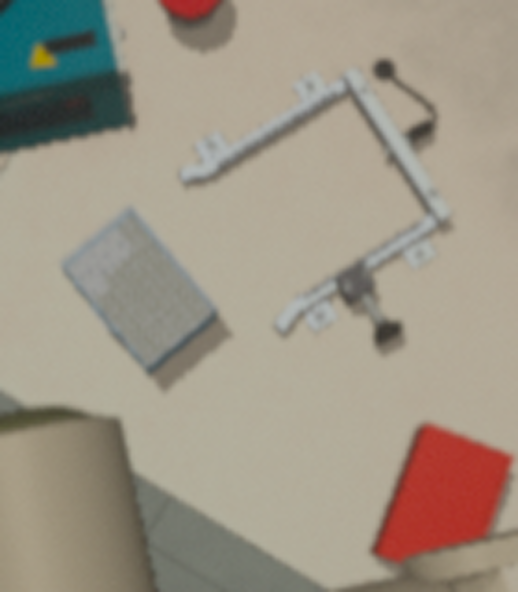

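View pics/side1.png

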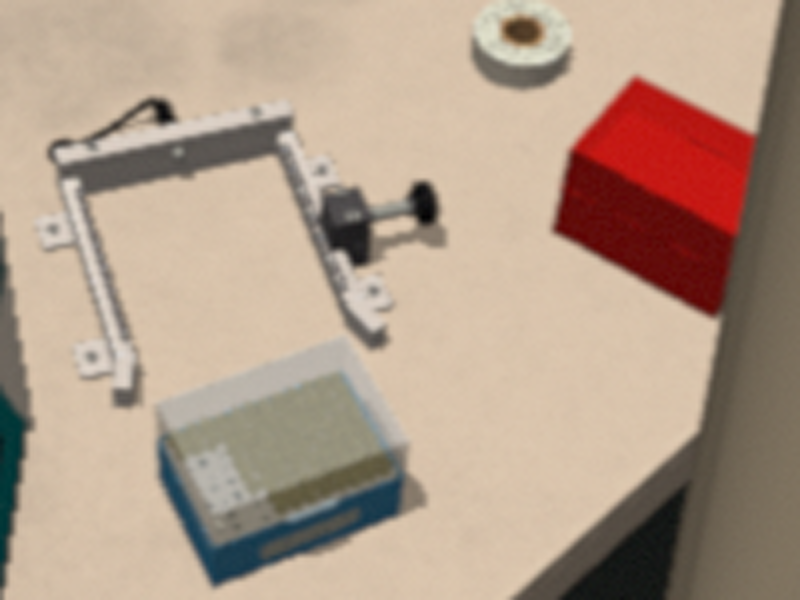

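The crop confirms it: the blue base and clear lid at side crop (285,460) is the target. The plain red box at (660,190) is the decoy. The bolt is drawn back, with its knob at (425,205). Next is a model fit of the dock.

```bash
cat >> h.py <<'E'
def seg(p,a,b):
    a=np.array(a);b=np.array(b);t=np.clip(((p-a)@(b-a))/((b-a)@(b-a)),0,1)[:,None]; return np.linalg.norm(p-a-t*(b-a),axis=1)
f=np.radians(20); F=np.array([-24,24*np.tan(f)])
def todock(p,d):
    c,s=np.cos(d[2]),np.sin(d[2]); q=p-np.array(d[:2]); return np.stack([q[:,0]*c+q[:,1]*s,-q[:,0]*s+q[:,1]*c],1)
def fitdock(Ps,d0):
    A=[];S=[]
    for P in Ps:
        p=P.reshape(-1,3); p=p[~np.isnan(p[:,0])]; q=todock(p[:,:2]*1000,d0)
        n=(q[:,0]>-100)&(q[:,0]<80)&(abs(abs(q[:,1])-75)<20)&(p[:,2]>.018)&(p[:,2]<.027)&~((q[:,1]<0)&(abs(q[:,0]+7)<22))
        A.append(p[n][:,:2]*1000)
        n=(abs(q[:,0]-85)<12)&(abs(q[:,1])<60)&(p[:,2]>.006)&(p[:,2]<.032); S.append(p[n][:,:2]*1000)
    A=np.vstack(A);S=np.vstack(S)
    def res(d):
        q=todock(A,d);L=[]
        for sg in(1,-1):
            L+= [seg(q,(-62,sg*73),(80,sg*73)),seg(q,(-62,sg*73),(-62+F[0],sg*(73+F[1])))]
        return np.r_[np.min(L,0),todock(S,d)[:,0]-85 if len(S) else []]
    r=least_squares(res,d0,loss='soft_l1',f_scale=2); 
    for _ in range(0): pass
    return r.x,len(A),len(S),np.sqrt(np.mean(r.fun**2))
E
python3 - <<'E'
from h import *
np.set_printoptions(precision=4,suppress=True)
Ps=[cloud(imaging.get_image(c)) for c in['top','top','top','side','side','side']]
np.save('Ps.npy',Ps)
d=np.array([570,-300,np.radians(-58)])
for sel in [Ps,Ps[:3],Ps[3:]]:
    x=d
    for i in range(4): x,n,s,e=fitdock(sel,x)
    print(x[:2],np.degrees(x[2]),n,s,e)
    if sel is Ps: D=x
np.save('D.npy',D)
kn=[]
for i,c in((0,'top'),(3,'side')):
    r=models.outline_of(c,'bolt_knob')[0]; p=Ps[i][r['region']]; p=p[p[:,2]>.02]; print('knob in dock',np.median(todock(p[:,:2]*1000,D),0), np.percentile(todock(p[:,:2]*1000,D)[:,1],[3,97]))
for i in range(6):
    rect,m=fitbox(Ps[i],(.487,-.165)); a=np.radians(rect[2]-90 if rect[1][0]>rect[1][1] else rect[2]); 
    c=todock(np.array([rect[0]]),D)[0]; print('box c in dock',c,'yaw rel',np.degrees(a-D[2]),rect[1])
E
```

```text
[ 572.4006 -311.8959] -56.601858745195926 2017 1092 3.173259266072551
[ 573.59   -312.5659] -56.59088235441123 747 203 3.5097042710601514
[ 571.9801 -311.8751] -56.60557991201278 1272 891 2.945319460453939
knob in dock [  -6.55   -125.9729] [-138.9625  -97.582 ]
knob in dock [ -11.6244 -130.401 ] [-141.64   -106.1782]
box c in dock [-168.6236    9.9017] yaw rel 7.73622382698303 (118.46102142333984, 80.17878723144531)
box c in dock [-168.8348    9.6514] yaw rel 7.678526530840452 (117.61185455322266, 79.97211456298828)
box c in dock [-168.8842   10.2076] yaw rel 7.717424998858034 (118.80756378173828, 80.08946990966797)
box c in dock [-169.8767    8.7913] yaw rel 7.11145270881897 (118.85739135742188, 83.2276611328125)
box c in dock [-170.0845    8.4563] yaw rel 7.807051311113892 (118.6971664428711, 82.76805877685547)
box c in dock [-170.6302    8.6387] yaw rel 7.707586894609984 (118.21916198730469, 82.23857879638672)
```

Emit:
jog_arm:
  plan: "0 0 -7 0 0 0 0;0 0 -7 0 0 0 0;0 0 -7 0 0 0 0;0 0 -7 0 0 0 0;0 0 -7 0 0 0 0;0 0 -7 0 0 0 0;0 0 -7 0 0 0 0;0 0 -7 0 0 0 0;0 0 -7 0 0 0 0;0 0 -7 0 0 0 0"

```text
time_s: 2.88
position: [0.2406, -0.4946, 0.2313]
tool_rot: [[-0.11, 0.994, 0.0], [0.994, 0.11, -0.0], [-0.0, 0.0, -1.0]]
ft_force: [-0.5, -0.1, 0.1]
grip_width: 0.0853
gripper_force: 0.0
```

```bash
python3 - <<'E'
from h import *
np.set_printoptions(precision=1,suppress=True)
Ps=np.load('Ps.npy');D=np.load('D.npy')
p=np.vstack([P.reshape(-1,3) for P in Ps]); p=p[~np.isnan(p[:,0])]; q=np.c_[todock(p[:,:2]*1000,D),p[:,2]*1000]
for xr in range(-320,60,30):
    for lo,hi in((30,120),(120,400)):
        s=q[(q[:,0]>xr)&(q[:,0]<xr+30)&(q[:,1]>75)&(q[:,1]<300)&(q[:,2]>lo)&(q[:,2]<hi)]
        if len(s)>5: print(xr,lo,'min y',np.percentile(s[:,1],1))
# world->rows helper check
print(env.observe()['position'],env.observe()['q'])
E
```

```text
-320 30 min y 210.0310605418895
-320 120 min y 208.44181916977172
-290 30 min y 199.29068435386097
-290 120 min y 197.92093592733542
-260 30 min y 188.37623254976293
-260 120 min y 187.2637277958153
-230 30 min y 177.49216582443796
-230 120 min y 176.95742041830883
-200 30 min y 166.44973968955085
-200 120 min y 165.91742968873882
-170 30 min y 155.4969213184819
-170 120 min y 155.5219350212283
-140 30 min y 145.66691941487647
-140 120 min y 144.745206208109
-110 30 min y 135.86733457865978
-110 120 min y 137.00756376588137
-80 30 min y 167.2316459501822
-80 120 min y 183.81792137336987
-50 30 min y 77.34309289577116
-50 120 min y 265.9650595158528
-20 30 min y 182.81290802091013
10 30 min y 182.79670118273626
[ 0.2 -0.5  0.2] [-76.4  21.8  74.3   0.   83.9 -82.7]
```

Emit:
jog_arm:
  plan: "0 0 -7 0 0 0 0;0 0 -7 0 0 0 0;0 0 -7 0 0 0 0;0 0 -7 0 0 0 0;0 0 -7 0 0 0 0;0 0 0 1.5 3.5 0 0;0 0 0 1.5 3.5 0 0;0 0 0 1.5 3.5 0 0;0 0 0 1.5 3.5 0 0;0 0 0 1.5 3.5 0 0"

```text
time_s: 3.72
position: [0.324, -0.3216, 0.2314]
tool_rot: [[-0.655, 0.756, 0.0], [0.756, 0.655, -0.0], [-0.0, 0.0, -1.0]]
ft_force: [1.1, -0.8, -0.0]
grip_width: 0.0856
gripper_force: 0.0
```

Emit:
jog_arm:
  plan: "0 0 0 1.5 3.5 0 0;0 0 0 1.5 3.5 0 0;0 0 0 1.5 3.5 0 0;0 0 0 1.5 3.5 0 0;0 0 0 1.5 3.5 0 0;0 0 0 1.5 3.5 0 0;0 0 0 0 0 0 0;0 0 0 0 0 0 0"

```text
time_s: 4.38
position: [0.4238, -0.1161, 0.2314]
tool_rot: [[-0.658, 0.753, 0.0], [0.753, 0.658, -0.0], [-0.0, 0.0, -1.0]]
ft_force: [-0.1, 0.6, -0.8]
grip_width: 0.0855
gripper_force: 0.0
```

```bash
cat >> h.py <<'E'
def tool():
    s=env.observe(); p=np.array(s['position'])*1000; R=np.array(s['tool_rot']); D=np.load('D.npy')
    w=todock(p[None,:2],D)[0]; h=np.degrees(np.arctan2(-R[1,0],-R[0,0])-D[2])
    print('t',s['time_s'],'tcp dock',w.round(1),'z',round(p[2],1),'push heading rel dock',round(h,2),'ft dock',todock(np.array([s['ft_force'][:2]])+D[:2],D).round(1),s['ft_force'][2])
    return w,h
def box(n=1,cams=('top','side')):
    D=np.load('D.npy'); out=[]
    for c in cams:
        for _ in range(n):
            P=cloud(imaging.get_image(c)); p=P.reshape(-1,3); q=todock(p[:,:2]*1000,D)
            m=(p[:,2]>.074)&(p[:,2]<.086)&(q[:,0]>-240)&(q[:,0]<110)&(abs(q[:,1])<90)
            m&=~np.isnan(p[:,0]); im=m.reshape(384,512).astype(np.uint8)
            k,l,st,_=cv2.connectedComponentsWithStats(im); m=(l.ravel()==1+np.argmax(st[1:,4]))
            r=cv2.minAreaRect(q[m].astype(np.float32)); a=r[2] if r[1][0]<r[1][1] else r[2]-90
            print(c,'box centre dock',np.round(r[0],1),'yaw',round(a,2),np.round(r[1],1))
E
python3 -c "
from h import *
tool();box();print(env.observe()['q'])"
```

```text
t 4.3833 tcp dock [-245.3  -16.3] z 231.4 push heading rel dock 7.77 ft dock [[-0.5  0.3]] -0.7783347189198155
top box centre dock [-168.9   10.1] yaw 7.74 [ 80.  118.6]
side box centre dock [-169.7    8.5] yaw 7.43 [ 84.  119.2]
[-3.10920636e+01  1.06420572e+01  9.05463975e+01 -1.53984145e-02
  7.88028816e+01 -7.20292614e+01]
```

Emit:
jog_arm:
  plan: "0 0 0 0 1.5 0 0;0 0 0 0 0 3.5 0;0 0 0 0 0 3.5 0;0 0 0 0 0 3.5 0;0 0 0 0 0 3.5 0;0 0 0 0 0 3.5 0;0 0 0 0 0 3.4 0;0 0 0 0 0 0 0;0 0 0 0 0 0 0"

```text
time_s: 5.23
position: [0.434, -0.1087, 0.022]
tool_rot: [[-0.654, 0.757, -0.003], [0.757, 0.654, 0.001], [0.003, -0.001, -1.0]]
ft_force: [0.9, -0.1, 0.0]
grip_width: 0.0856
gripper_force: 0.0
```

```bash
python3 -c "
from h import *
tool();box();print(env.observe()['q'])
im=imaging.get_image('side');save(im,'side2.png',(195,150,355,290),4)"
```

```text
t 5.2333 tcp dock [-245.8   -3.7] z 22.0 push heading rel dock 7.43 ft dock [[0.6 0.7]] 0.022035269850205985
top box centre dock [-168.8   10.1] yaw 7.69 [ 79.9 118.6]
side box centre dock [-174.2   42.1] yaw -81.57 [82.2 50.6]
[-2.92260425e+01  2.85295837e+01  1.06340118e+02 -3.14130101e-03
  4.49729546e+01 -7.00982323e+01]
```

View pics/side2.png

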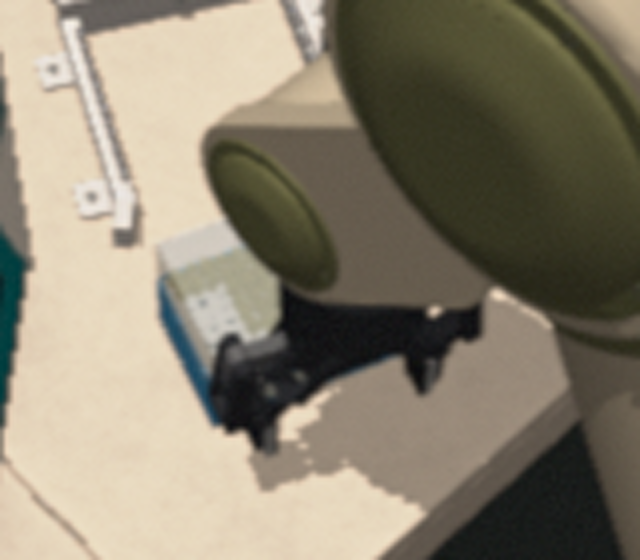

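Emit:
jog_arm:
  plan: "0 0 0 0 0.3 0 0;0 0 0 -0.5 0 0 0;0 0 0 -0.5 0 0 0;0 0 0 -0.5 0 0 0;0 0 0 -0.2 0 0 0;0 0 0 -0.2 0 0 0;0 0 0 -0.2 0 0 0;0 0 0 -0.2 0 0 0;0 0 0 0 0 0 0"

```text
time_s: 6.13
position: [0.4522, -0.1235, 0.0223]
tool_rot: [[-0.655, 0.755, 0.0], [0.755, 0.655, -0.0], [-0.0, 0.0, -1.0]]
ft_force: [0.7, -0.3, -0.5]
grip_width: 0.0854
gripper_force: 0.0
```

```bash
python3 -c "
from h import *
tool();box(2,('top',))"
```

```text
t 6.1333 tcp dock [-223.5    3.4] z 22.3 push heading rel dock 7.54 ft dock [[0.6 0.4]] -0.5026890933579942
top box centre dock [-168.1   10. ] yaw 7.53 [ 79.3 118.4]
top box centre dock [-168.3   10. ] yaw 7.33 [ 79.5 118.6]
```

Emit:
jog_arm:
  plan: "0 0 0 -0.2 0 0 0;0 0 0 -0.2 0 0 0;0 0 0 -0.2 0 0 0;0 0 0 -0.2 0 0 0;0 0 0 -0.2 0 0 0;0 0 0 0 0 0 0"

```text
time_s: 6.73
position: [0.4588, -0.1311, 0.0223]
tool_rot: [[-0.655, 0.755, 0.0], [0.755, 0.655, -0.0], [-0.0, 0.0, -1.0]]
ft_force: [-0.5, 0.6, 0.7]
grip_width: 0.0855
gripper_force: 0.1
```

```bash
python3 -c "
from h import *
tool();box(2,('top',))"
```

```text
t 6.7333 tcp dock [-213.5    4.7] z 22.3 push heading rel dock 7.54 ft dock [[-0.8 -0.1]] 0.6977076191910292
top box centre dock [-158.3   11.2] yaw 7.61 [ 77.8 118.4]
top box centre dock [-158.7   11.3] yaw 7.62 [ 78.1 118.6]
```

Emit:
jog_arm:
  plan: "0 0 0.5 -0.3 -0.04 0 0;0 0 0.5 -0.3 -0.04 0 0;0 0 0.5 -0.3 -0.04 0 0;0 0 0.5 -0.3 -0.04 0 0;0 0 0.5 -0.3 -0.04 0 0;0 0 0.5 -0.3 -0.04 0 0;0 0 0.5 -0.3 -0.04 0 0;0 0 0.5 -0.3 -0.04 0 0;0 0 0 0 0 0 0"

```text
time_s: 7.58
position: [0.4716, -0.152, 0.0223]
tool_rot: [[-0.6, 0.8, 0.0], [0.8, 0.6, -0.0], [-0.001, 0.0, -1.0]]
ft_force: [-0.4, 0.6, -0.3]
grip_width: 0.0856
gripper_force: 0.0
```

```bash
python3 -c "
from h import *
tool();box(2,('top',))"
```

```text
t 7.5833 tcp dock [-189.     3.9] z 22.3 push heading rel dock 3.48 ft dock [[-0.7 -0. ]] -0.32175823359706524
top box centre dock [-132.3    7. ] yaw 2.23 [ 77.7 118.2]
top box centre dock [-133.4    7.2] yaw 2.96 [ 76.9 119.4]
```

Emit:
jog_arm:
  plan: "0 0 0.5 -0.3 -0.05 0 0;0 0 0.5 -0.3 -0.05 0 0;0 0 0.5 -0.3 -0.05 0 0;0 0 0.5 -0.3 -0.05 0 0;0 0 0.5 -0.3 -0.05 0 0;0 0 0.5 -0.3 -0.05 0 0;0 0 0.5 -0.3 -0.05 0 0;0 0 0 0 0 0 0"

```text
time_s: 8.35
position: [0.4808, -0.1712, 0.0223]
tool_rot: [[-0.55, 0.835, 0.0], [0.835, 0.55, -0.0], [-0.0, 0.0, -1.0]]
ft_force: [-0.3, 0.5, -0.3]
grip_width: 0.0853
gripper_force: 0.0
```

```bash
python3 -c "
from h import *
tool();box(2,('top',));box(1,('side',))
im=imaging.get_image('top'); save(im,'top3.png',(200,140,330,250),5)"
```

```text
t 8.35 tcp dock [-167.9    1. ] z 22.3 push heading rel dock -0.02 ft dock [[-0.6  0. ]] -0.3221926318278379
top box centre dock [-107.9    1.3] yaw -1.16 [118.5  69.9]
top box centre dock [-109.8    1.4] yaw -0.04 [118.3  71.7]
side box centre dock [-100.9   39.6] yaw 85.53 [42.2 52.2]
```

View pics/top3.png

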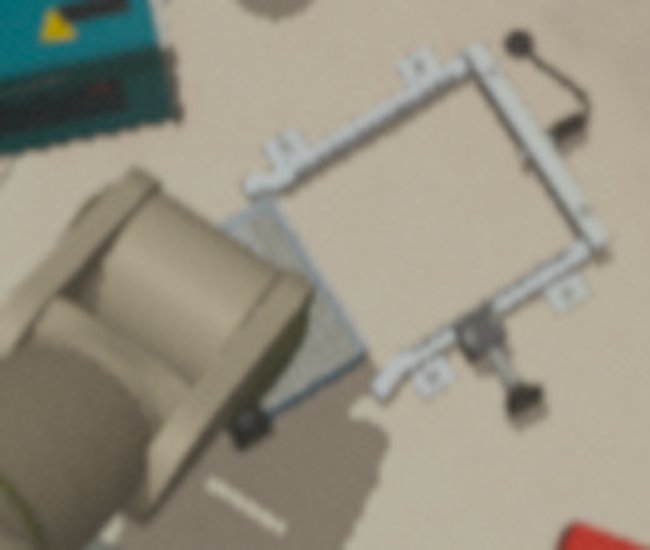

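The picture shows the box at the mouth, its front edge running from crop (268,200) to (365,358), parallel to the stop and between the flares. I'll check the centring directly against the rails.

```bash
cat >> h.py <<'E'
def gaps(c='top',n=3):
    D=np.load('D.npy'); ps=[]
    for _ in range(n):
        p=cloud(imaging.get_image(c)).reshape(-1,3); ps.append(p[~np.isnan(p[:,0])])
    p=np.vstack(ps); q=todock(p[:,:2]*1000,D); z=p[:,2]*1000
    for sg in(1,-1):
        m=(q[:,0]>-20 if sg>0 else q[:,0]>15)&(q[:,0]<70)&(abs(sg*q[:,1]-73)<14)&(z>17)&(z<28); v=q[m]
        print(c,sg,'rail y pct',np.percentile(v[:,1],[5,25,50,75,95]).round(1),'slope deg',round(np.degrees(np.polyfit(v[:,0],v[:,1],1)[0]),2))
    m=(z>70)&(z<86)&(abs(q[:,1])<75)&(q[:,0]>-130)&(q[:,0]<100); v=q[m]
    fx=np.percentile(v[:,0],99)
    for a in range(0,60,15):
        s=v[(v[:,0]<fx-2-a)&(v[:,0]>fx-17-a)]; 
        if len(s)>20: print('  box x',round(fx-9-a),'y range',np.percentile(s[:,1],[.5,99.5]).round(1))
E
python3 -c "
from h import *
gaps('top');gaps('side')"
```

```text
top 1 rail y pct [67.7 70.  73.3 76.5 79.2] slope deg -0.18
top -1 rail y pct [-78.2 -75.3 -72.7 -69.3 -66.8] slope deg 0.68
  box x -84 y range [-57.4  59.9]
  box x -99 y range [-57.7  59.4]
  box x -114 y range [-57.6  59.2]
  box x -129 y range [-57.4 -41.7]
side 1 rail y pct [67.  69.5 72.6 75.6 78. ] slope deg -0.09Traceback (most recent call last):
  File "<string>", line 3, in <module>
    gaps('top');gaps('side')
                ~~~~^^^^^^^^
  File "h.py", line 63, in gaps
    print(c,sg,'rail y pct',np.percentile(v[:,1],[5,25,50,75,95]).round(1),'slope deg',round(np.degrees(np.polyfit(v[:,0],v[:,1],1)[0]),2))
                            ~~~~~~~~~~~~~^^^^^^^^^^^^^^^^^^^^^^^^
    return _quantile_unchecked(
        a, q, axis, out, overwrite_input, method, keepdims, weights)
    return _ureduce(a,
                    func=_quantile_ureduce_func,
    ...<5 lines>...
                    overwrite_input=overwrite_input,
                    method=method)
    r = func(a, **kwargs)
    result = _quantile(arr,
                       quantiles=q,
    ...<2 lines>...
                       out=out,
                       weights=wgt)
    slices_having_nans = np.isnan(arr[-1, ...])
                                  ~~~^^^^^^^^^
IndexError: index -1 is out of bounds for axis 0 with size 0
```

Emit:
jog_arm:
  plan: "0 0 0 -0.4 -0.01 0 0;0 0 0 -0.4 -0.01 0 0;0 0 0 -0.4 -0.01 0 0;0 0 0 -0.4 -0.01 0 0;0 0 0 -0.4 -0.01 0 0;0 0 0 -0.4 -0.01 0 0;0 0 0 -0.4 -0.01 0 0;0 0 0 -0.4 -0.01 0 0;0 0 0 -0.4 0 0 0;0 0 0 0 0 0 0"

```text
time_s: 9.68
position: [0.5002, -0.2018, 0.0223]
tool_rot: [[-0.551, 0.835, 0.001], [0.835, 0.551, -0.001], [-0.001, 0.0, -1.0]]
ft_force: [-1.5, 0.7, 0.4]
grip_width: 0.0855
gripper_force: 0.0
```

```bash
python3 -c "
from h import *
tool();box(2,('top',));gaps('top')"
```

```text
t 9.6833 tcp dock [-131.6    0.3] z 22.3 push heading rel dock 0.03 ft dock [[-1.4 -0.9]] 0.42310909653799544
top box centre dock [-72.9   0.4] yaw -0.81 [118.2  71.2]
top box centre dock [-76.4   0.3] yaw 0.2 [ 77.3 118.7]
top 1 rail y pct [67.9 70.1 73.2 76.4 79.2] slope deg -0.29
top -1 rail y pct [-78.  -75.6 -72.3 -69.2 -66.8] slope deg -0.08
  box x -47 y range [-58.   59.1]
  box x -62 y range [-58.2  59.2]
  box x -77 y range [-58.3  58.9]
  box x -92 y range [-58.4 -45.6]
```

Centred to within about 0.3 mm and square. Pushing straight on.

Emit:
jog_arm:
  plan: "0 0 0 -0.4 0 0 0;0 0 0 -0.4 0 0 0;0 0 0 -0.4 0 0 0;0 0 0 -0.4 0 0 0;0 0 0 -0.4 0 0 0;0 0 0 -0.4 0 0 0;0 0 0 -0.4 0 0 0;0 0 0 -0.4 0 0 0;0 0 0 -0.4 0 0 0;0 0 0 -0.4 0 0 0"

```text
time_s: 10.77
position: [0.522, -0.2347, 0.0223]
tool_rot: [[-0.551, 0.834, 0.0], [0.834, 0.551, 0.0], [0.0, 0.0, -1.0]]
ft_force: [-1.1, 1.5, -0.8]
grip_width: 0.0857
gripper_force: 0.4
```

Emit:
jog_arm:
  plan: "0 0 0 -0.4 0 0 0;0 0 0 -0.4 0 0 0;0 0 0 -0.4 0 0 0;0 0 0 -0.4 0 0 0;0 0 0 -0.4 0 0 0;0 0 0 -0.4 0 0 0;0 0 0 -0.4 0 0 0;0 0 0 -0.4 0 0 0;0 0 0 0 0 0 0"

```text
time_s: 11.52
position: [0.5399, -0.2619, 0.0224]
tool_rot: [[-0.551, 0.835, 0.001], [0.835, 0.551, -0.001], [-0.001, 0.0, -1.0]]
ft_force: [-0.8, 0.9, -0.6]
grip_width: 0.0855
gripper_force: 0.0
```

```bash
python3 -c "
from h import *
tool();box(2,('top',));gaps('top')"
```

```text
t 11.5167 tcp dock [-59.7   0.4] z 22.4 push heading rel dock 0.03 ft dock [[-1.3 -0.2]] -0.5923568358197091
top box centre dock [  4.8 -52.8] yaw -63.81 [80.8 35.3]
top box centre dock [  3.6 -50.7] yaw -65.14 [79.6 32.1]
top 1 rail y pct [68.6 71.2 74.3 77.3 79.2] slope deg -2.45
top -1 rail y pct [-77.9 -75.6 -72.4 -69.3 -66.9] slope deg -0.92
  box x 25 y range [-57.9  59. ]
  box x 10 y range [-58.4  60. ]
  box x -5 y range [-58.2 -43.3]
  box x -20 y range [-58.3 -49.7]
```

Emit:
jog_arm:
  plan: "0 0 0 -0.4 0 0 0;0 0 0 -0.4 0 0 0;0 0 0 -0.4 0 0 0;0 0 0 -0.4 0 0 0;0 0 0 -0.4 0 0 0;0 0 0 -0.4 0 0 0;0 0 0 -0.4 0 0 0;0 0 0 -0.4 0 0 0;0 0 0 -0.4 0 0 0;0 0 0 -0.4 0 0 0"

```text
time_s: 12.6
position: [0.5616, -0.2948, 0.0223]
tool_rot: [[-0.551, 0.834, -0.0], [0.834, 0.551, 0.0], [0.0, -0.0, -1.0]]
ft_force: [-1.9, 1.3, -0.2]
grip_width: 0.0853
gripper_force: 0.4
```

Emit:
jog_arm:
  plan: "0 0 0 -0.2 0 0 0;0 0 0 -0.2 0 0 0;0 0 0 -0.1 0 0 0;0 0 0 -0.1 0 0 0;0 0 0 0 0 0 0"

```text
time_s: 13.02
position: [0.5648, -0.2995, 0.0223]
tool_rot: [[-0.551, 0.834, 0.0], [0.834, 0.551, -0.0], [-0.0, 0.0, -1.0]]
ft_force: [-0.5, 1.0, -0.0]
grip_width: 0.0853
gripper_force: 0.2
```

```bash
python3 -c "
from h import *
tool();gaps('top');im=imaging.get_image('side');save(im,'side4.png',(195,110,355,250),4)"
```

```text
t 13.0167 tcp dock [-14.5   0.5] z 22.3 push heading rel dock 0.05 ft dock [[-1.1  0.2]] -0.002784601182250823Traceback (most recent call last):
  File "<string>", line 3, in <module>
    tool();gaps('top');im=imaging.get_image('side');save(im,'side4.png',(195,110,355,250),4)
           ~~~~^^^^^^^
  File "h.py", line 63, in gaps
    print(c,sg,'rail y pct',np.percentile(v[:,1],[5,25,50,75,95]).round(1),'slope deg',round(np.degrees(np.polyfit(v[:,0],v[:,1],1)[0]),2))
                            ~~~~~~~~~~~~~^^^^^^^^^^^^^^^^^^^^^^^^
    return _quantile_unchecked(
        a, q, axis, out, overwrite_input, method, keepdims, weights)
    return _ureduce(a,
                    func=_quantile_ureduce_func,
    ...<5 lines>...
                    overwrite_input=overwrite_input,
                    method=method)
    r = func(a, **kwargs)
    result = _quantile(arr,
                       quantiles=q,
    ...<2 lines>...
                       out=out,
                       weights=wgt)
    slices_having_nans = np.isnan(arr[-1, ...])
                                  ~~~^^^^^^^^^
IndexError: index -1 is out of bounds for axis 0 with size 0
```

Emit:
jog_arm:
  plan: "0 0 0 -0.1 0 0 0;0 0 0 -0.1 0 0 0;0 0 0 -0.1 0 0 0;0 0 0 0 0 0 0"

```text
time_s: 13.5
position: [0.5665, -0.3021, 0.0224]
tool_rot: [[-0.551, 0.834, 0.0], [0.834, 0.551, -0.0], [-0.0, 0.0, -1.0]]
ft_force: [-0.4, 1.9, 0.2]
grip_width: 0.0851
gripper_force: 0.1
```

Emit:
jog_arm:
  plan: "0 0 0 -0.1 0 0 0;0 0 0 -0.1 0 0 0;0 0 0 0 0 0 0"

```text
time_s: 13.75
position: [0.5676, -0.3038, 0.0224]
tool_rot: [[-0.551, 0.834, 0.0], [0.834, 0.551, -0.0], [-0.0, 0.0, -1.0]]
ft_force: [-0.6, 1.1, 0.6]
grip_width: 0.0854
gripper_force: 0.2
```

Emit:
jog_arm:
  plan: "0 0 0 -0.1 0 0 0;0 0 0 -0.1 0 0 0;0 0 0 0 0 0 0"

```text
time_s: 14.0
position: [0.5687, -0.3055, 0.0223]
tool_rot: [[-0.551, 0.834, 0.0], [0.834, 0.551, -0.0], [-0.0, 0.0, -1.0]]
ft_force: [-0.4, 1.4, 1.5]
grip_width: 0.0856
gripper_force: 0.2
```

```bash
python3 -c "
from h import *
tool();im=imaging.get_image('side');save(im,'side4.png',(195,110,355,250),4)
D=np.load('D.npy')
for c in('top','side'):
    p=cloud(imaging.get_image(c)).reshape(-1,3);p=p[~np.isnan(p[:,0])];q=todock(p[:,:2]*1000,D);z=p[:,2]*1000
    m=(z>74)&(z<86)&(abs(q[:,1])<75)&(q[:,0]>20)&(q[:,0]<110);v=q[m]
    for y in range(-55,60,22):
        s=v[abs(v[:,1]-y)<11]
        if len(s)>8: print(c,y,np.percentile(s[:,0],98).round(1),len(s))
"
```

```text
t 14.0 tcp dock [-7.4  0.5] z 22.3 push heading rel dock 0.04 ft dock [[-1.4  0.5]] 1.4735131342505294
top -55 85.9 71
top -33 87.2 22
top 33 86.4 14
top 55 87.4 19
side 33 83.7 95
side 55 85.4 53
```

View pics/side4.png

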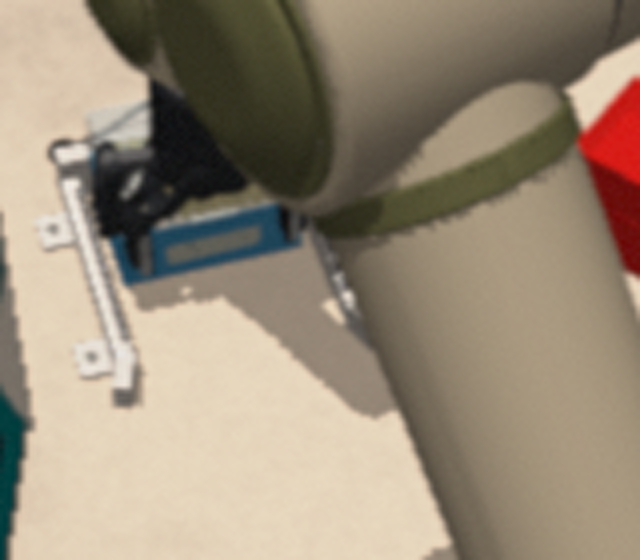

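The box is in the lane, close to the stop at crop (190,220) and clear of the left rail. The force hasn't risen yet, so I'll continue in 1 mm steps.

Emit:
jog_arm:
  plan: "0 0 0 -0.1 0 0 0;0 0 0 -0.1 0 0 0;0 0 0 0 0 0 0"

```text
time_s: 14.4
position: [0.5696, -0.3068, 0.0223]
tool_rot: [[-0.551, 0.834, -0.0], [0.834, 0.551, 0.0], [0.001, -0.0, -1.0]]
ft_force: [-1.9, 2.8, 1.7]
grip_width: 0.085
gripper_force: 0.3
```

Emit:
jog_arm:
  plan: "0 0 0 -0.1 0 0 0;0 0 0 0 0 0 0;0 0 0 0 0 0 0"

```text
time_s: 14.65
position: [0.5697, -0.3069, 0.0223]
tool_rot: [[-0.551, 0.834, -0.002], [0.834, 0.551, 0.002], [0.002, -0.0, -1.0]]
ft_force: [-4.4, 6.4, 4.6]
grip_width: 0.0855
gripper_force: 0.5
```

Emit:
jog_arm:
  plan: "0 0 0 0.2 0 0 0;0 0 0 0.5 0 0 0;0 0 0 1 0 0 0;0 0 0 2 0 0 0;0 0 0 2 0 0 0;0 0 0 0 0 -3 255;0 0 0 0 0 -4 255;0 0 0 0 0 -4 255;0 0 0 0 0 -3 255;0 0 0 0 0 0 255"

```text
time_s: 15.48
position: [0.541, -0.2618, 0.1693]
tool_rot: [[-0.551, 0.834, 0.01], [0.834, 0.551, -0.008], [-0.013, 0.004, -1.0]]
ft_force: [0.4, 0.1, -0.1]
grip_width: 0.0256
gripper_force: 0.0
```

Emit:
jog_arm:
  plan: "0 0 0 0 -4 0 255;0 0 0 0 -4 0 255;0 0 0 0 -4 0 255;0 0 0 0 -4 0 255;0 0 0 0 -3 0 255;0 0 0 0 0 0 255"

```text
time_s: 15.98
position: [0.3766, -0.3677, 0.1621]
tool_rot: [[-0.547, 0.837, -0.001], [0.837, 0.547, -0.001], [-0.001, -0.001, -1.0]]
ft_force: [0.5, -0.0, 0.3]
grip_width: 0.0001
gripper_force: 0.0
```

```bash
python3 -c "
from h import *
tool();box(1);im=imaging.get_image('side');save(im,'side5.png',(195,100,355,240),4)
D=np.load('D.npy')
for c in('top','side'):
    P=cloud(imaging.get_image(c))
    for r in models.outline_of(c,'bolt_knob')[:2]:
        p=P[r['region']];p=p[p[:,2]>.02];print(c,r['bbox'],np.median(todock(p[:,:2]*1000,D),0),np.percentile(todock(p[:,:2]*1000,D)[:,1],3))
"
```

```text
t 15.9833 tcp dock [ -61.2 -194.2] z 162.1 push heading rel dock -0.23 ft dock [[0.3 0.4]] 0.3455402720058697
top box centre dock [43.4  1.1] yaw 0.0 [ 81.6 119.4]
side box centre dock [41.4 -0.8] yaw -1.22 [119.   85.1]
top [271.9, 167.4, 47.3, 29.5] [-12.11917365  74.33119578] 68.18242699595247
side [296.2, 160.9, 10.7, 8.8] [ -11.29432113 -131.16536376] -141.7705444282517
```

View pics/side5.png

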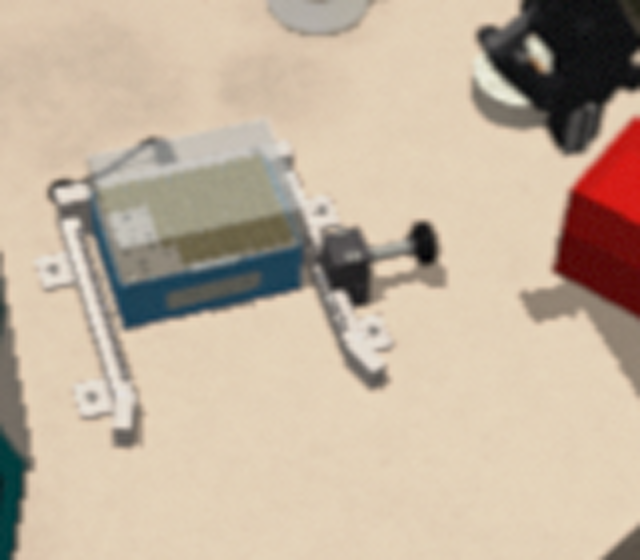

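The box sits home and square. The knob is at crop (425,245), still drawn back. Next I go beside the knob and down.

Emit:
jog_arm:
  plan: "0 0 0 -2.7 0 0 255;0 0 0 -2.6 0 0 255;0 0 0 0 0 3.5 255;0 0 0 0 0 3.5 255;0 0 0 0 0 3.5 255;0 0 0 0 0 3 255;0 0 0 0 0 0.4 255;0 0 0 0 0 0 255;0 0 0 0 0 0 255"

```text
time_s: 17.08
position: [0.4102, -0.4094, 0.0244]
tool_rot: [[-0.552, 0.834, 0.001], [0.834, 0.552, -0.001], [-0.001, -0.0, -1.0]]
ft_force: [-0.8, -0.1, 0.1]
grip_width: 0.0001
gripper_force: 0.0
```

```bash
python3 -c "
from h import *
tool();im=imaging.get_image('side');save(im,'side6.png',(235,100,395,220),4.5)"
```

```text
t 17.0833 tcp dock [  -7.9 -189.1] z 24.4 push heading rel dock 0.09 ft dock [[-0.4 -0.7]] 0.13176438387917633
```

View pics/side6.png

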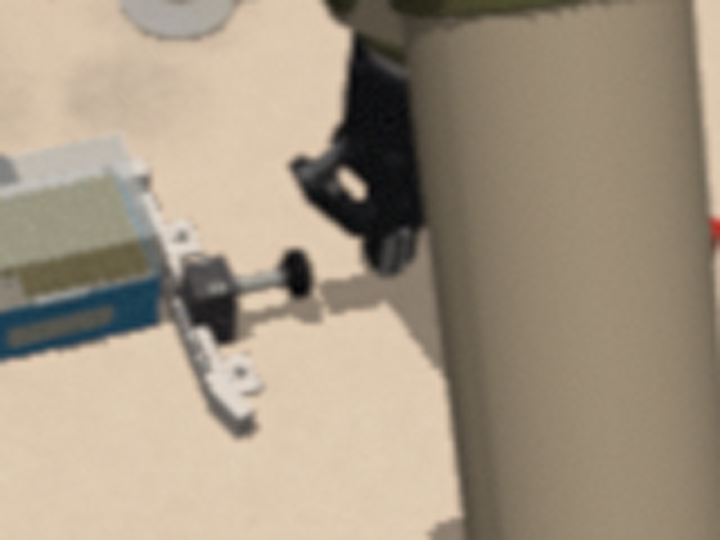

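```bash
python3 -c "
from h import *
D=np.load('D.npy');P=cloud(imaging.get_image('side'))
p=P[130:162,298:328].reshape(-1,3);p=p[~np.isnan(p[:,0])];q=np.c_[todock(p[:,:2]*1000,D),p[:,2]*1000]
q=q[(q[:,2]>20)&(q[:,1]<-149)]
for z in range(20,140,10):
    s=q[(q[:,2]>=z)&(q[:,2]<z+10)]
    if len(s): print(z,'max y',s[:,1].max().round(1),len(s))
"
```

```text
20 max y -183.0 6
30 max y -176.0 23
40 max y -176.0 35
50 max y -176.3 30
60 max y -162.7 20
70 max y -155.3 64
80 max y -150.8 45
90 max y -149.5 32
100 max y -150.1 26
110 max y -149.8 40
120 max y -149.2 53
130 max y -149.1 42
```

Emit:
jog_arm:
  plan: "0 0 0 0 0.8 0 255;0 0 0 0 0.8 0 255;0 0 0 0 0.8 0 255;0 0 0 0 0.3 0 255;0 0 0 0 0.3 0 255;0 0 0 0 0.3 0 255;0 0 0 0 0.3 0 255;0 0 0 0 0.3 0 255;0 0 0 0 0.3 0 255;0 0 0 0 0 0 255"

```text
time_s: 18.02
position: [0.4449, -0.3858, 0.0233]
tool_rot: [[-0.551, 0.834, 0.0], [0.834, 0.551, 0.0], [0.0, 0.0, -1.0]]
ft_force: [0.1, 0.9, 0.1]
grip_width: 0.0
gripper_force: 0.0
```

Emit:
jog_arm:
  plan: "0 0 0 0 0.3 0 255;0 0 0 0 0.3 0 255;0 0 0 0 0.3 0 255;0 0 0 0 0.3 0 255;0 0 0 0 0.2 0 255;0 0 0 0 0.2 0 255;0 0 0 0 0 0 255;0 0 0 0 0 0 255"

```text
time_s: 18.68
position: [0.4581, -0.377, 0.0233]
tool_rot: [[-0.551, 0.834, 0.0], [0.834, 0.551, 0.0], [0.0, 0.0, -1.0]]
ft_force: [-0.4, 0.4, 0.4]
grip_width: -0.0
gripper_force: 0.0
```

```bash
python3 -c "
from h import *
tool()"
```

```text
t 18.6833 tcp dock [  -8.5 -131.3] z 23.3 push heading rel dock 0.06 ft dock [[-0.6 -0.1]] 0.44143909322431596
```

Keep going to the hard stop.

Emit:
jog_arm:
  plan: "0 0 0 0 0.2 0 255;0 0 0 0 0.2 0 255;0 0 0 0 0.1 0 255;0 0 0 0 0 0 255"

```text
time_s: 19.02
position: [0.4619, -0.3745, 0.0233]
tool_rot: [[-0.551, 0.834, -0.001], [0.834, 0.551, -0.0], [0.0, -0.001, -1.0]]
ft_force: [-2.4, -1.2, 0.6]
grip_width: -0.0
gripper_force: 1.6
```

Emit:
jog_arm:
  plan: "0 0 0 0 0.1 0 255;0 0 0 0 0.1 0 255;0 0 0 0 0 0 255"

```text
time_s: 19.27
position: [0.4621, -0.3744, 0.0234]
tool_rot: [[-0.551, 0.834, -0.003], [0.834, 0.551, -0.001], [0.001, -0.003, -1.0]]
ft_force: [-12.2, -5.9, 1.8]
grip_width: 0.0001
gripper_force: 6.7
```

Emit:
jog_arm:
  plan: "0 0 0 0 -0.5 0 255;0 0 0 0 -2 0 255;0 0 0 0 -3 0 255;0 0 0 0 0 -4 255;0 0 0 0 0 -4 255;0 0 0 0 0 -4 255;0 0 0 0 -3 0 255;0 0 0 0 0 0 255;0 0 0 0 0 0 255"

```text
time_s: 20.02
position: [0.3924, -0.4205, 0.1437]
tool_rot: [[-0.55, 0.835, 0.001], [0.835, 0.55, -0.0], [-0.001, 0.001, -1.0]]
ft_force: [0.9, 0.6, -0.7]
grip_width: 0.0
gripper_force: 0.0
```

```bash
python3 -c "
from h import *
tool();box(2);im=imaging.get_image('side');save(im,'side7.png',(195,100,355,240),4)
D=np.load('D.npy');P=cloud(im)
r=models.outline_of('side','bolt_knob')[0];p=P[r['region']];p=p[p[:,2]>.02];print(r['bbox'],np.median(todock(p[:,:2]*1000,D),0))"
```

```text
t 20.0167 tcp dock [  -8.4 -210. ] z 143.7 push heading rel dock -0.05 ft dock [[0.  1.1]] -0.6654319783774835
top box centre dock [43.4  0.3] yaw 0.68 [ 81.5 117.9]
top box centre dock [43.1  0.8] yaw 0.19 [ 81.8 118.1]
side box centre dock [41.6 -0.8] yaw 0.39 [ 85.2 117.9]
side box centre dock [41.2 -1. ] yaw 0.92 [ 83.6 117.6]
[278.4, 165.4, 28.7, 12.7] [ -11.24395127 -101.21900467]
```

View pics/side7.png

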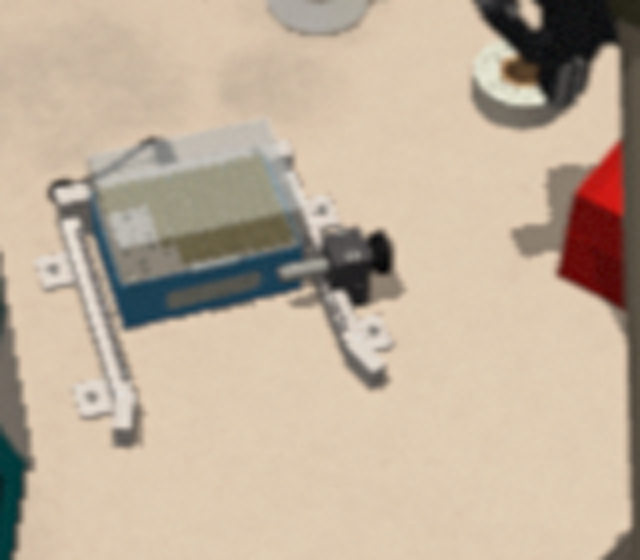

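The bolt rod at crop (300,270) stands behind the box, the knob at (380,252) is fully in, the box is home, and the arm is clear.

```bash
python3 -c "
from rig import job
print(job.close_job())"
```

```text
the job is handed in; nothing more can be done
None
```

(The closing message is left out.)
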